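# Scan the job card, then press the ratchet lever three clicks and hold

## Robot

A 6-joint arm with a two-finger parallel gripper is mounted at the origin on a cart in front of the work surface, level with it; the furniture and walls round the work are solid. World frame = base frame: x ahead of the robot, y to its left, z up, the work surface at z = 0. Lengths are in m, angles in rad, forces in N, time in s.
With the tool pointing down it reaches from about 0.325 to 0.9 m from the base axis. Payload 3.5 kg.
Tool frame: the origin (TCP) lies between the finger pads; the fingertips stand 11 mm ahead of it and the grasp point (between the pads) lies 8 mm behind it (env.tips_ahead is the distance from the TCP to the fingertips, in m); y points along the fingers, x is the direction in which the jaws open and shut, and the axes are right-handed (so a half turn about y gives the same grasp; the last joint's range is limited). The gripper opens to 85 mm and grips with 20 to 120 N. Pads are 22 mm wide; open, the fingers measure 114 mm over their backs; the gripper's body (76 mm by 85 mm) begins 54 mm behind the grasp point. The pads swing forward as they close: fully open they stand 13 mm farther back than shut.
Start: joints at [-0.103, 0.276, -0.026, 1.268, 0, 1.467], TCP at [0.625, -0, 0.242] pointing down, gripper open.
Joint ranges: [-3.12, 3.12], [-0.85, 1.88], [-1.08, 1.24], [-1.95, 2.15], [-1.57, 1.53], [-3.14, 3.14]. Speed limits (rad/s): [2.57, 2.57, 3.14, 3.14, 3.14, 3.14].

## Interface

Orientations are given as a rotation vector (axis times angle).
In Python, from station import env, eyes gives the robot as it stands. The module is installed in compiled form; this text tells all that it offers.
- The arm moves only by the tool move_arm, never from a script. Its argument "targets" is text: rows parted by semicolons, each of 7 numbers parted by spaces: the shift along the world's x, y, z in mm, then the turn, a rotation vector about the world's x, y, z in degrees, then the opening, from 0 (shut) to 1 (fully open). A call has 1 to 12 rows; each row is the pose to reach, as a shift and turn from the pose commanded when the call began; what a row does not reach only later rows make up. A row lasts 1/10 s, in which the tool goes at most 50 mm and 8.59 degrees, less where a joint would pass 70% of its speed; a pose out of reach is approached as far as the arm can. A call with a gripper value outside its range is refused whole. The fingers move at their own pace and stop on an object; "squeeze" is the grip in N (left out, the last holds). Time passes only in rows, so rows that repeat a pose let the fingers close. It gives the time, the measured TCP pose, the force and the opening at its end, in the units of the state.
- env.read_state(): the state, without advancing time (a new reading comes with each control period).
- eyes.get_image(name): name is "scene" or "side" or "wrist"; returns a dict with "img" (384x512x3 uint8, red, green, blue), "intrinsics" (3x3 intrinsics, pixels), "extrinsics" (4x4, takes a point from world to camera coordinates); the wrist camera has in their place "hand_eye" (4x4, takes a point from camera to tool coordinates, whose origin is the TCP and whose axes are the tool frame's). Camera axes: x right, y down, z forward; pixel columns grow to the right and rows downward; lengths in m; the calibration is good to about 2 mm. A picture is of the moment at which its call begins: read the wrist's pose just before it. There is no depth.
- env.sign_off(): hands the job in, once; it reports no verdict.
The state is a dict: "t": time; "q": joint angles; "qvel": joint speeds; "joint_efforts": joint torques, N m; "tool_pos": TCP position; "tcp_rot": TCP orientation; "contact_force": force on the tool from outside, world axes, zero at the start; "wrist_torque": the same for the moment, N m; "gripper_width": finger opening in m.
Only numpy, scipy, OpenCV 4.12 (cv2) and the standard library are available. Lean on these libraries where they do the work, as an engineer would, in place of code of your own. Each camera call takes 0.05 s, during which the arm holds its last target.

## Task

Scan the job card: pick up the hand-held code reader, hold it level with its window about 10 cm straight above the bar code on the card, keep it steady there for two seconds, and lay it back flat on its underside on the grey work board, clear of the card. Then press the ratchet lever of the small hand press down from rest by exactly three clicks, never a fourth, and finish while holding the lever there: it springs back when let go, so do not release it.

Things in the scene. Friction and masses are not known exactly. Their poses are not given: they have to be found in the camera images.
- reader_grip (a point): hand-held code reader, loose, 110 to 230 g, lying flat on a fixed grey work board (170 x 415 mm, top 16 mm above the bench): a black handle 112 mm long, 34 mm wide and 34 mm high, then a wider grey head 48 x 56 x 30 mm. This point is where to grip it, 42 mm behind the head, 17 mm above the underside. x points along the reader to its head, z up; fingers close along y (34 mm).
- reader_window (a point): the centre of the reader's flat window on the underside of its grey head, 68 mm along +x from reader_grip and 17 mm below it. The reader looks straight down out of it (along its own -z).
- card_code (a point): the centre of the bar code (black stripes over 38 x 24 mm, running along y) on the white job card, which lies on a fixed flat grey block 64 x 84 mm, 17 mm high, on the same work board. The code lies 16 mm off the middle of the card, towards +y; z up.
- press_pivot (a point): point on the lever's axis, 130 mm above the bench, straight behind the middle of the lever's handle; the lever stands on the right side of the hand press (fixed; aluminium base plate 240 x 220 x 36 mm, grey column and head 170 mm high). Axes are the press's: x to its back, y to its left along the lever's axis, z up. The base plate's centre lies 30 mm in -x, 45 mm in +y of it.
- press_sleeve: black crank handle of the lever: a sleeve 18 mm thick, 60 mm long, turning freely, lying along the press's y (and its own y), sticking out to the left of the lever's free end. Origin at its centre, 150 mm from press_pivot towards the press's front; at rest 56 mm above the pivot. Fingers can close on it from above along the press's x, or push it down from above.
- press_lever (a joint): lever angle in rad: 0 at rest (0.38 above level), grows as the handle goes down, end stop 0.84. Notches (clicks 1, 2, 3, 4) lie at 0.16, 0.32, 0.48, 0.64, 24 mm apart at the handle. The push needed steps up to 6 to 9 N on leaving rest and each notch, then sags steadily to 1 to 3 N until the roller snaps into the next one. It springs back to rest when let go.

How it is judged:
By the outcome, as a careful person would: the job done as asked, in the order asked, and still so for the second after the job is handed in, while the arm keeps its last pose, push and grip.
It also fails if it takes over 72 s, if anything falls off the work surface, if the arm or the gripper's body presses on something with over 40 N, if the wrist force passes 120 N, or if a joint passes its speed limit or range.

## Working session

There is one attempt and no reset: what is moved stays moved. The work goes in short steps, Python scripts to look and compute and a tool call to move; the robot and the scene stay as the last step left them, time stands still between calls to the robot, and variables do not carry over. Pictures are saved under pics/ and viewed, and the job is handed in when it is done.

Besides the shell and the picture viewer there is one more tool, called after "Request:" as a command line: name --argument value ..., lists and objects as JSON in quotes. move_arm: Moves the arm, as the interface text tells. Its arguments: {"type":"object","properties":{"targets":{"type":"string"},"squeeze":{"type":"number"}},"required":["targets"]}

```bash
mkdir -p pics; cat > h.py <<'E'
import numpy as np, cv2, json
from station import env, eyes
from scipy.spatial.transform import Rotation as R
def snap(name, tag):
    s=env.read_state(); d=eyes.get_image(name)
    cv2.imwrite(f'pics/{tag}.png', d['img'][:,:,::-1])
    np.savez(f'pics/{tag}.npz', img=d['img'],K=d['intrinsics'],E=d.get('extrinsics',np.eye(4)),H=d.get('hand_eye',np.eye(4)),wrist='hand_eye' in d,p=s['tool_pos'],r=np.array(s['tcp_rot']))
    return s
def cam(tag):
    z=np.load(f'pics/{tag}.npz')
    if z['wrist']:
        T=np.eye(4); T[:3,:3]=R.from_rotvec(z['r']).as_matrix() if z['r'].size==3 else z['r']; T[:3,3]=z['p']
        E=np.linalg.inv(T@z['H'])
    else: E=z['E']
    return z['K'],E
def proj(tag,P):
    K,E=cam(tag); c=E[:3,:3]@np.array(P)+E[:3,3]; u=K@c; return u[:2]/u[2]
def onz(tag,uv,z):
    K,E=cam(tag); d=E[:3,:3].T@np.linalg.inv(K)@np.array([uv[0],uv[1],1]); o=-E[:3,:3].T@E[:3,3]
    return o+d*(z-o[2])/d[2]
def tri(obs):
    A=[];b=[]
    for tag,uv in obs:
        K,E=cam(tag); d=E[:3,:3].T@np.linalg.inv(K)@np.array([uv[0],uv[1],1]); d/=np.linalg.norm(d); o=-E[:3,:3].T@E[:3,3]
        M=np.eye(3)-np.outer(d,d); A.append(M); b.append(M@o)
    A=np.vstack(A);b=np.hstack(b); x,res,_,_=np.linalg.lstsq(A,b,rcond=None); return x,np.sqrt(res)
def crop(tag,x0,y0,x1,y1,f):
    z=np.load(f'pics/{tag}.npz'); im=z['img'][y0:y1,x0:x1,::-1]
    cv2.imwrite(f'pics/{tag}_c{x0}_{y0}.png', cv2.resize(im,None,fx=f,fy=f,interpolation=cv2.INTER_CUBIC))
E
python3 - <<'E'
from h import *
for n in ['scene','side','wrist']: s=snap(n,n+'0')
print(s)
for n in ['scene0','side0','wrist0']:
    K,Ex=cam(n); print(K, -Ex[:3,:3].T@Ex[:3,3], Ex[2,:3])
E
```

```text
{'t': 0.1, 'q': array([-1.03394762e-01,  2.77081270e-01, -2.77230490e-02,  1.26802020e+00,
        1.63435976e-05,  1.46738391e+00]), 'qvel': array([-1.14936231e-03, -3.26988290e-06,  2.86061578e-03, -8.31859316e-04,
       -1.69907770e-04, -8.81197403e-05]), 'joint_efforts': array([ 8.02060767e-04, -4.46709216e+01,  2.96128178e+01,  8.47860065e-03,
       -4.56193129e-05,  5.66283830e-06]), 'tool_pos': array([6.24320788e-01, 6.83986651e-05, 2.41266144e-01]), 'tcp_rot': array([-1.57057014e+00,  1.56919573e-03,  1.59690829e-03]), 'contact_force': array([ 0.34358298,  1.33925683, -0.1902168 ]), 'wrist_torque': array([-0.02226194,  0.02724966,  0.04911961]), 'gripper_width': 0.08534909321028805}
[[444.15863206   0.         255.03707038]
 [  0.         444.15863206 198.47395389]
 [  0.           0.           1.        ]] [0.16515166 0.67148147 0.82137152] [ 0.4581979  -0.51001462 -0.72796962]
[[461.83538556   0.         257.21008314]
 [  0.         461.83538556 186.36044471]
 [  0.           0.           1.        ]] [0.39019507 0.90111431 0.56771497] [ 0.26030477 -0.82063365 -0.5087257 ]
[[265.69728541   0.         258.38413689]
 [  0.         265.69728541 193.28694567]
 [  0.           0.           1.        ]] [0.62483364 0.07126844 0.37191461] [-0.00147788 -0.28386672 -0.95886261]
```

View pics/scene0.png

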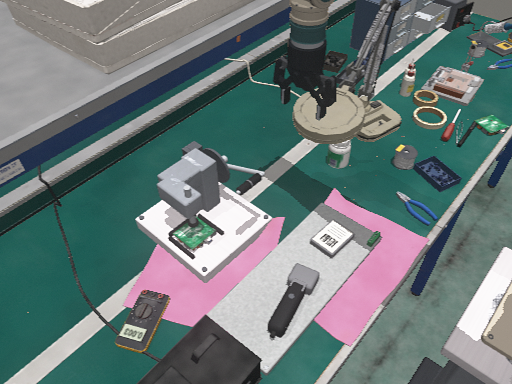

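View pics/side0.png

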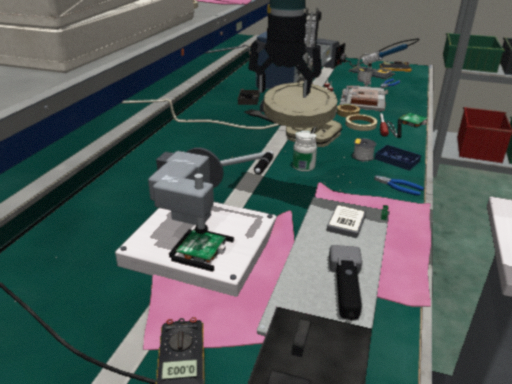

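View pics/wrist0.png

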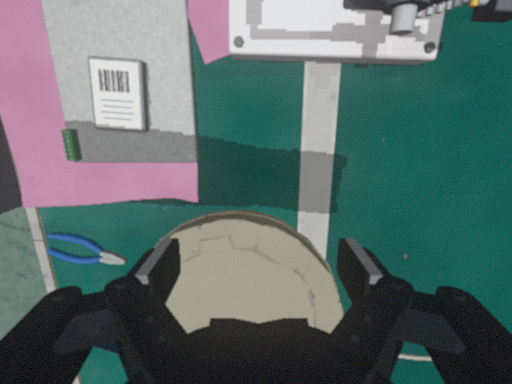

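```bash
python3 - <<'E'
from h import *
crop('scene0',200,180,400,340,4)
crop('side0',250,180,410,340,4)
crop('wrist0',0,0,220,200,3)
crop('scene0',130,130,290,280,5)
crop('side0',110,130,290,290,4)
E
```

```text
(no output)
```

View pics/scene0_c200_180.png

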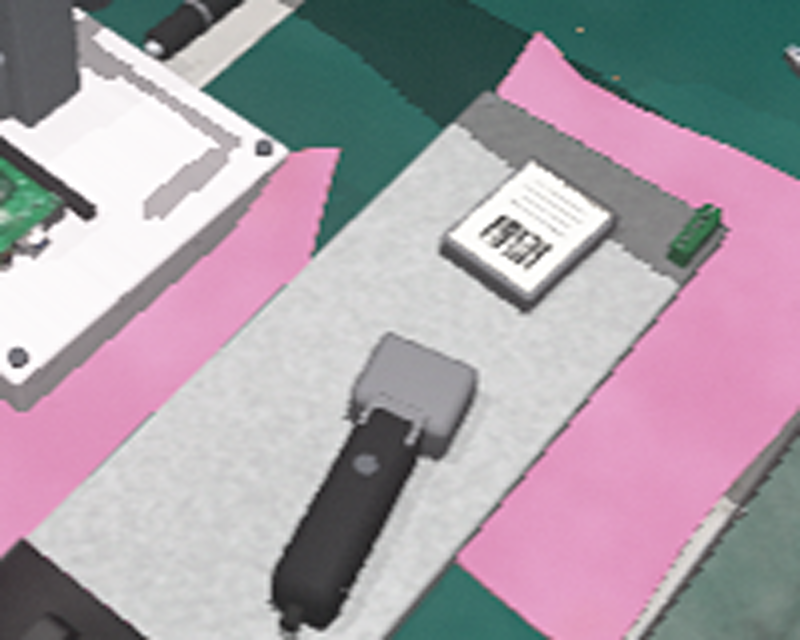

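View pics/side0_c250_180.png

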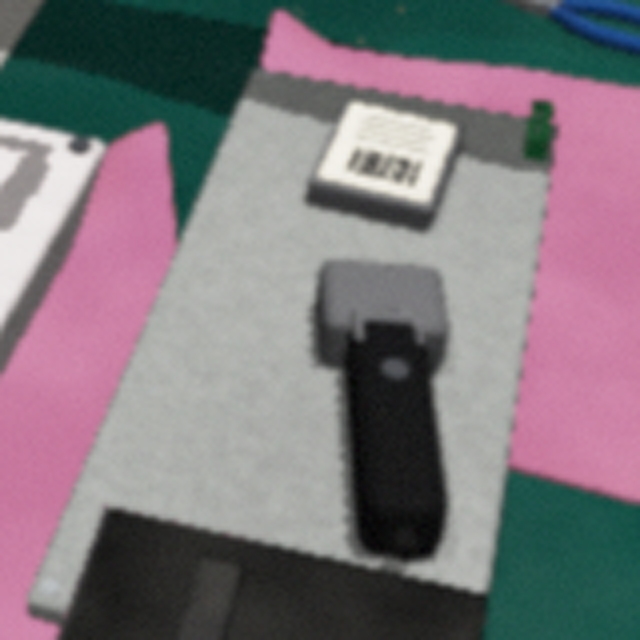

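View pics/wrist0_c0_0.png

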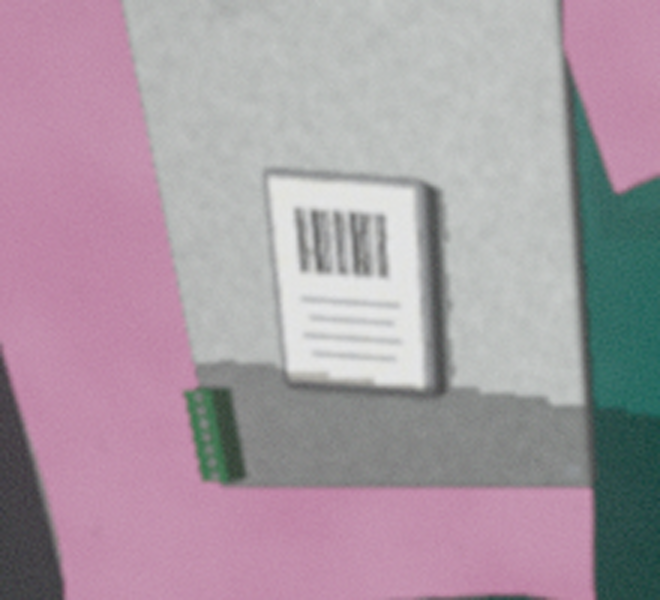

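View pics/scene0_c130_130.png

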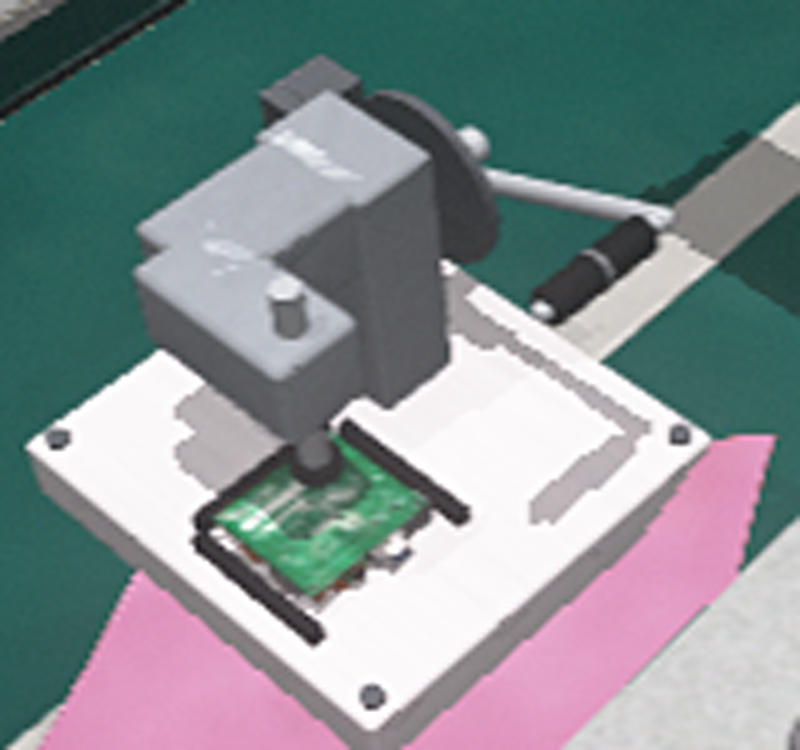

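View pics/side0_c110_130.png

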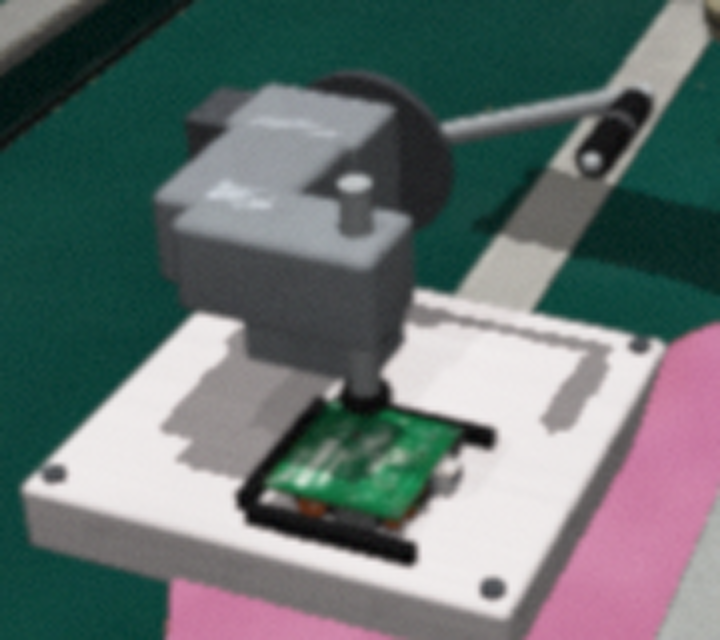

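```bash
python3 - <<'E'
from h import *
np.set_printoptions(precision=4,suppress=True)
S=lambda x,y:('scene0',(200+(x+.5)/4-.5,180+(y+.5)/4-.5))
D=lambda x,y:('side0',(250+(x+.5)/4-.5,180+(y+.5)/4-.5))
W=lambda x,y:('wrist0',((x+.5)/3-.5,(y+.5)/3-.5))
P=lambda x,y:('scene0',(130+(x+.5)/5-.5,130+(y+.5)/5-.5))
Q=lambda x,y:('side0',(110+(x+.5)/4-.5,130+(y+.5)/4-.5))
print('code tri',tri([S(515,243),D(385,167),W(341,242)]))
for o in [S(515,243),D(385,167),W(341,242)]: print('  code z.033',onz(*o,.033))
print('wrist card corners',[onz(*W(*c),.033)[:2] for c in [(265,172),(418,180),(432,388),(288,380)]])
print('wrist code corners',[onz(*W(*c),.033)[:2] for c in [(295,210),(385,213),(387,276),(300,273)]])
print('scene head',[onz(*S(*c),.046)[:2] for c in [(388,338),(473,380),(437,437),(355,385)]])
print('side head',[onz(*D(*c),.046)[:2] for c in [(325,263),(440,267),(443,333),(320,322)]])
print('button', onz(*S(366,463),.05),onz(*D(396,369),.05),tri([S(366,463),D(396,369)]))
print('end', onz(*S(312,590),.048),onz(*D(398,540),.048))
print('sleeve ring',tri([P(598,262),Q(624,120)]))
print('sleeve far',tri([P(655,232),Q(638,98)]),'near',tri([P(543,305),Q(591,161)]))
for a,b in [((58,438),(53,473)),((680,435),(640,345)),((372,697),(492,588))]: print('bolt',tri([P(*a),Q(*b)]))
E
```

```text
code tri (array([0.4518, 0.1101, 0.0326]), array([0.0012]))
  code z.033 [0.4519 0.1107 0.033 ]
  code z.033 [0.4509 0.11   0.033 ]
  code z.033 [0.4528 0.1101 0.033 ]
wrist card corners [array([0.4273, 0.1351]), array([0.486 , 0.1323]), array([0.4818, 0.0541]), array([0.4227, 0.0573])]
wrist code corners [array([0.4366, 0.1217]), array([0.4716, 0.1206]), array([0.4692, 0.0976]), array([0.4347, 0.0987])]
scene head [array([0.4621, 0.215 ]), array([0.413 , 0.2075]), array([0.407 , 0.2468]), array([0.4573, 0.2492])]
side head [array([0.4636, 0.2156]), array([0.4132, 0.2009]), array([0.4059, 0.2475]), array([0.4581, 0.2581])]
button [0.4237 0.2837 0.05  ] [0.4215 0.2828 0.05  ] (array([0.422 , 0.2855, 0.0528]), array([0.001]))
end [0.4019 0.3529 0.048 ] [0.4064 0.3776 0.048 ]
sleeve ring (array([0.5966, 0.2068, 0.1956]), array([0.0014]))
sleeve far (array([0.599 , 0.1709, 0.1871]), array([0.0021])) near (array([0.6031, 0.233 , 0.1871]), array([0.0013]))
bolt (array([0.8226, 0.3401, 0.0383]), array([0.0002]))
bolt (array([0.6004, 0.1515, 0.039 ]), array([0.0004]))
bolt (array([0.6062, 0.3469, 0.0388]), array([0.0002]))
```

Request:
move_arm --targets "-45 5 5 0 0 0 1;-90 25 5 0 0 0 1;-130 55 5 0 0 0 1;-165 90 5 0 0 0 1;-185 130 5 0 0 0 1;-200 170 5 0 0 4 1;-200 210 5 0 0 8 1;-200 240 5 0 0 12 1;-200 260 5 0 0 12 1;-200 265 5 0 0 12 1;-200 265 5 0 0 12 1"

```text
t: 1.25
tool_pos: [0.4247, 0.2652, 0.247]
tcp_rot: [-1.565, -0.165, 0.166]
contact_force: [-0.9, -0.8, 0.2]
gripper_width: 0.0854
```

```bash
python3 - <<'E'
from h import *
s=snap('wrist','w1'); print(s['tool_pos'],s['tcp_rot'],s['t'])
crop('w1',0,0,512,384,1.5)
E
```

```text
[0.42469001 0.26521052 0.24698302] [-1.56507887 -0.16487462  0.1659666 ] 1.25
```

View pics/w1_c0_0.png

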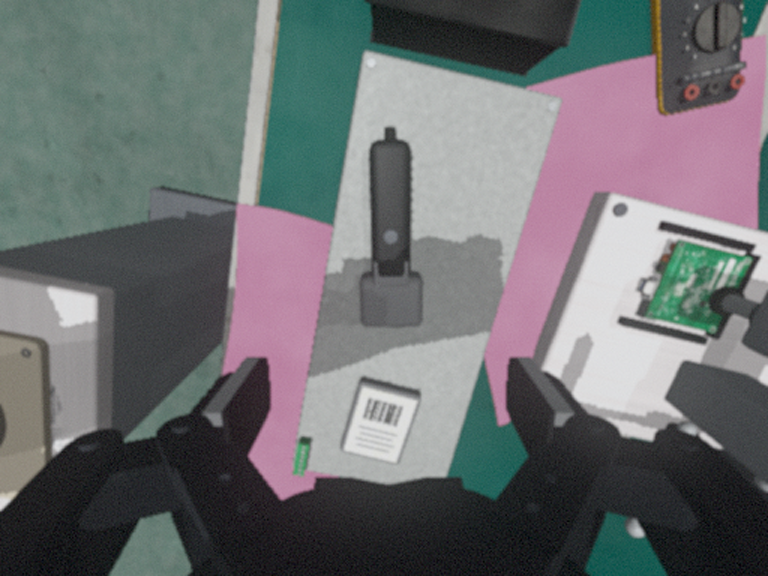

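```bash
python3 - <<'E'
from h import *
np.set_printoptions(precision=4,suppress=True)
W=lambda x,y:('w1',((x+.5)/1.5-.5,(y+.5)/1.5-.5))
end=onz(*W(391,141),.047); but=onz(*W(391,238),.051)
fr=[onz(*W(x,y),.044) for x,y in [(361,325),(420,326)]]; bk=[onz(*W(x,y),.046) for x,y in [(362,279),(420,275)]]
print(end,but,fr,bk)
f=sum(fr)/2
d=(f-end)[:2]; print('len',np.linalg.norm(d),'ang',np.degrees(np.arctan2(d[1],d[0])))
d/=np.linalg.norm(d); print('grip from front',f[:2]-d*.090,'from end',end[:2]+d*.07, 'window',f[:2]-d*.022)
print('code',onz(*W(381,411),.033), 'card',[onz(*W(*c),.033)[:2] for c in [(363,383),(418,393),(397,462),(342,450)]])
E
```

```text
[0.4074 0.3579 0.047 ] [0.4233 0.2844 0.051 ] [array([0.4138, 0.2012, 0.044 ]), array([0.4657, 0.2113, 0.044 ])] [array([0.4065, 0.2438, 0.046 ]), array([0.4545, 0.2577, 0.046 ])]
len 0.15510834474540725 ang -77.94891948361358
grip from front [0.421  0.2942] from end [0.422  0.2895] window [0.4352 0.2277]
code [0.4507 0.1113 0.033 ] card [array([0.4273, 0.1381]), array([0.4819, 0.1386]), array([0.4792, 0.0555]), array([0.421 , 0.0581])]
```

Request:
move_arm --targets "-3.5 27 -45 0 0 0 1;-3.5 27 -90 0 0 0 1;-3.5 27 -130 0 0 0 1;-3.5 27 -165 0 0 0 1;-3.5 27 -190 0 0 0 1;-3.5 27 -205 0 0 0 1;-3.5 27 -213 0 0 0 1;-3.5 27 -216 0 0 0 1;-3.5 27 -216 0 0 0 1"

```text
t: 2.2
tool_pos: [0.422, 0.2916, 0.0316]
tcp_rot: [-1.565, -0.164, 0.163]
contact_force: [1.0, -0.2, 0.4]
gripper_width: 0.0853
```

```bash
python3 - <<'E'
from h import *
s=snap('wrist','w2'); print(s['tool_pos'],s['tcp_rot'],s['t'])
snap('side','s2');
crop('w2',0,0,512,384,1.5);crop('s2',230,120,430,320,3.5)
E
```

```text
[0.4219813  0.29160524 0.03164023] [-1.56453217 -0.16408011  0.16339642] 2.2
```

View pics/w2_c0_0.png

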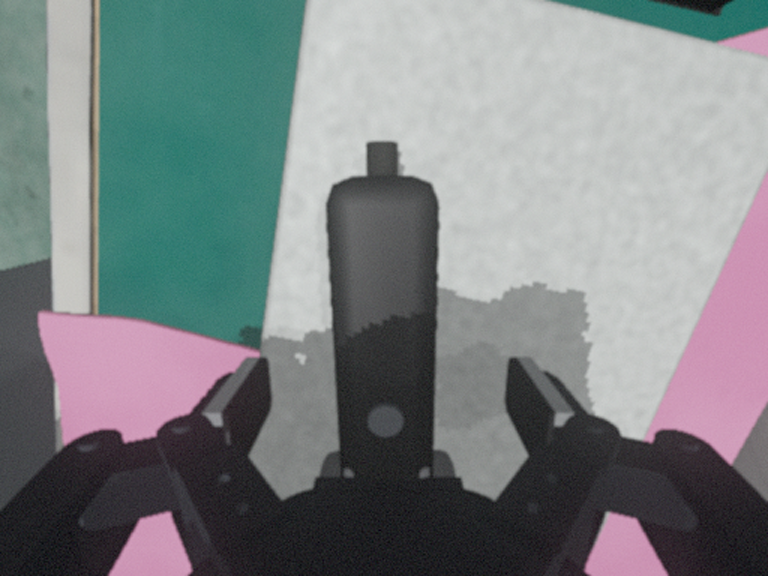

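View pics/s2_c230_120.png

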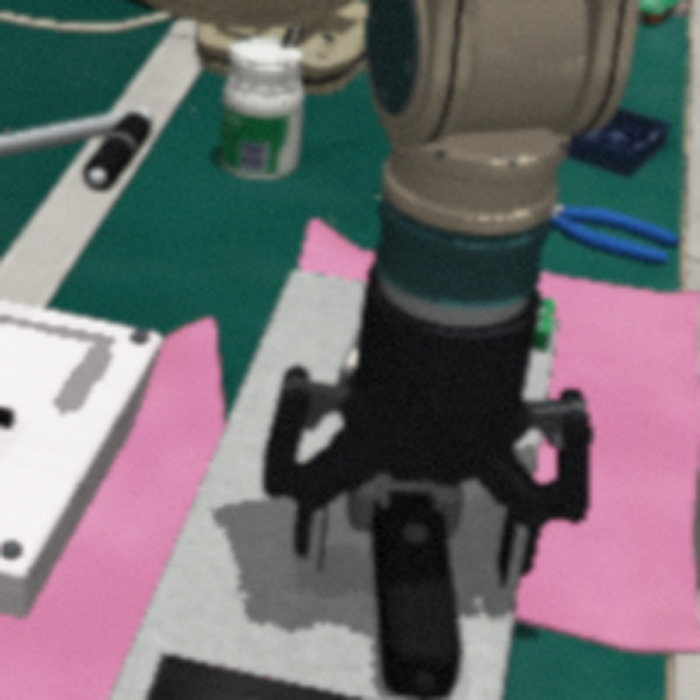

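Request:
move_arm --targets "0 0 0 0 0 0 0;0 0 0 0 0 0 0;0 0 0 0 0 0 0;0 0 0 0 0 0 0;0 0 0 0 0 0 0;0 0 0 0 0 0 0;0 0 0 0 0 0 0;0 0 0 0 0 0 0" --squeeze 60

```text
t: 3.1
tool_pos: [0.422, 0.2924, 0.0318]
tcp_rot: [-1.564, -0.165, 0.164]
contact_force: [1.2, 0.3, 6.1]
gripper_width: 0.0332
```

Request:
move_arm --targets "0 0 5 0 0 0 0;0 0 15 0 0 0 0;0 0 30 0 0 0 0;0 0 50 0 0 0 0;2 -10 72 0 0 0 0;5 -30 92 0 0 0 0;8 -55 107 0 0 0 0;11 -80 115 0 0 0 0;14 -100 117 0 0 0 0;16 -112 117 0 0 0 0;16 -116 117 0 0 0 0;16 -116 117 0 0 0 0"

```text
t: 4.3
tool_pos: [0.4369, 0.1758, 0.1479]
tcp_rot: [-1.564, -0.163, 0.165]
contact_force: [-0.2, 0.7, -1.2]
gripper_width: 0.0336
```

```bash
python3 - <<'E'
from h import *
s=snap('side','s3'); print(s['tool_pos'],s['tcp_rot'],s['t'],s['contact_force'])
snap('scene','c3');snap('wrist','w3')
crop('w3',0,0,512,384,1.5);crop('s3',230,120,430,320,3.5);crop('c3',200,120,400,300,3.5)
E
```

```text
[0.43693137 0.17575362 0.14789978] [-1.5643392  -0.16287988  0.16482885] 4.3 [-0.15298595  0.73693354 -1.2046171 ]
```

View pics/w3_c0_0.png

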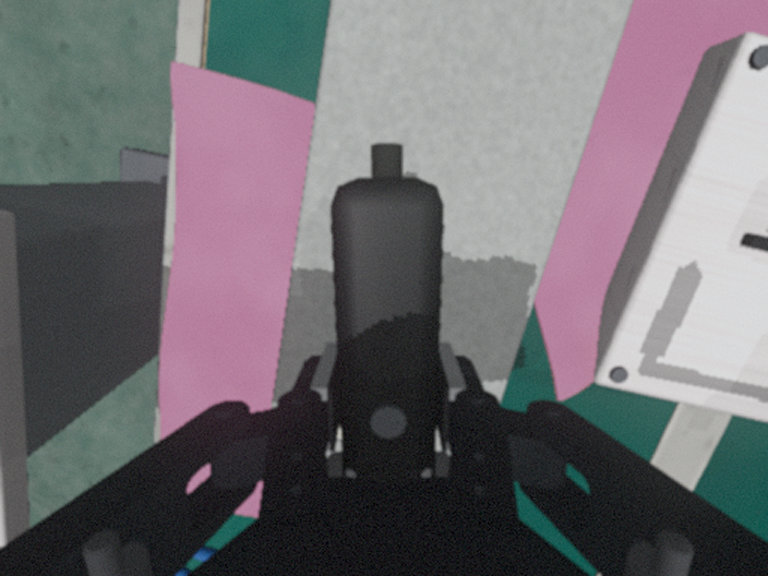

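View pics/s3_c230_120.png

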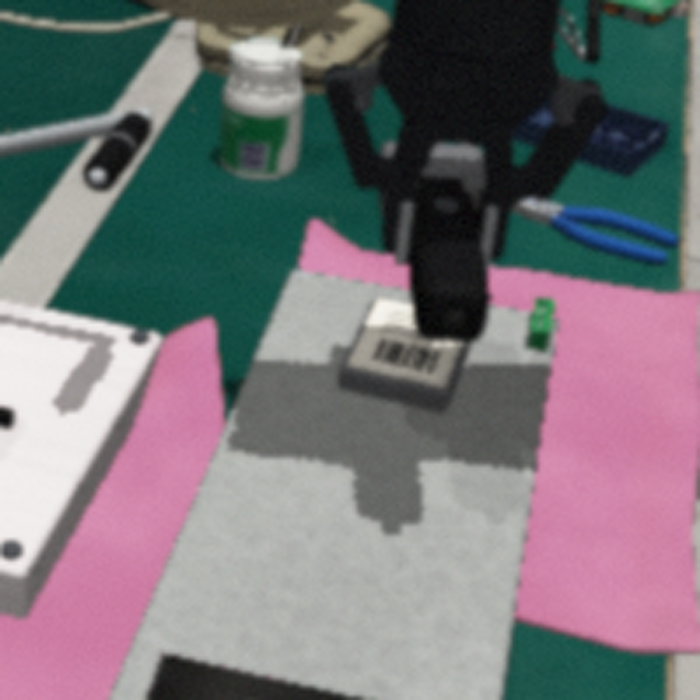

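View pics/c3_c200_120.png

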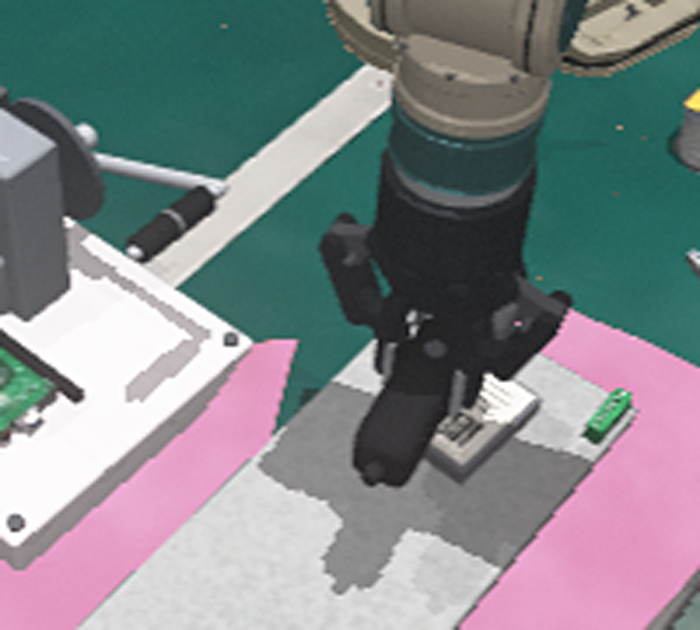

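Request:
move_arm --targets "1 1 1 0 0 0 0;1 1 1 0 0 0 0;1 1 1 0 0 0 0;1 1 1 0 0 0 0;1 1 1 0 0 0 0;1 1 1 0 0 0 0;1 1 1 0 0 0 0;1 1 1 0 0 0 0;1 1 1 0 0 0 0;1 1 1 0 0 0 0;1 1 1 0 0 0 0;1 1 1 0 0 0 0"

```text
t: 5.65
tool_pos: [0.4385, 0.177, 0.1493]
tcp_rot: [-1.565, -0.164, 0.164]
contact_force: [-0.1, 0.1, -1.8]
gripper_width: 0.0329
```

Request:
move_arm --targets "0 0 0 0 0 0 0;0 0 0 0 0 0 0;0 0 0 0 0 0 0;0 0 0 0 0 0 0;0 0 0 0 0 0 0;0 0 0 0 0 0 0;0 0 0 0 0 0 0;0 0 0 0 0 0 0;0 0 0 0 0 0 0;0 0 0 0 0 0 0;0 0 0 0 0 0 0;0 0 0 0 0 0 0"

```text
t: 6.85
tool_pos: [0.4385, 0.177, 0.1493]
tcp_rot: [-1.565, -0.164, 0.164]
contact_force: [0.1, 0.3, -2.0]
gripper_width: 0.0329
```

Request:
move_arm --targets "0 0 0 0 0 0 0;0 0 0 0 0 0 0;0 0 0 0 0 0 0;0 0 0 0 0 0 0"

```text
t: 7.25
tool_pos: [0.4385, 0.177, 0.1493]
tcp_rot: [-1.565, -0.164, 0.164]
contact_force: [0.4, -0.0, -1.4]
gripper_width: 0.033
```

Request:
move_arm --targets "-2 12 0 0 0 0 0;-6 40 0 0 0 0 0;-10 70 -5 0 0 0 0;-14 95 -20 0 0 0 0;-17 110 -40 0 0 0 0;-17 115 -65 0 0 0 0;-17 115 -88 0 0 0 0;-17 115 -103 0 0 0 0;-17 115 -111 0 0 0 0;-17 115 -115 0 0 0 0;-17 115 -117 0 0 0 0;-17 115 -118 0 0 0 0"

```text
t: 8.45
tool_pos: [0.4221, 0.2924, 0.0319]
tcp_rot: [-1.564, -0.165, 0.163]
contact_force: [-1.0, 0.2, -1.5]
gripper_width: 0.0333
```

Request:
move_arm --targets "0 0 -0.3 0 0 0 0;0 0 -0.3 0 0 0 0;0 0 -0.3 0 0 0 0"

```text
t: 8.75
tool_pos: [0.4222, 0.2924, 0.0319]
tcp_rot: [-1.564, -0.165, 0.163]
contact_force: [-0.5, 0.2, 2.8]
gripper_width: 0.033
```

Request:
move_arm --targets "0 0 -0.3 0 0 0 0.5;0 0 -0.3 0 0 0 1;0 0 0 0 0 0 1;0 0 0 0 0 0 1;0 0 0 0 0 0 1;0 0 10 0 0 0 1;0 0 35 0 0 0 1;0 0 75 0 0 0 1;0 0 120 0 0 0 1;0 -10 165 0 0 0 1;0 -15 200 0 0 0 1;0 -15 215 0 0 0 1"

```text
t: 9.95
tool_pos: [0.4234, 0.2775, 0.2514]
tcp_rot: [-1.562, -0.17, 0.158]
contact_force: [0.6, 0.4, 0.6]
gripper_width: 0.0854
```

```bash
python3 - <<'E'
from h import *
s=snap('side','s4'); print(s['tool_pos'],s['tcp_rot'],s['t'],s['contact_force'])
snap('wrist','w4')
crop('w4',0,0,512,384,1.5);crop('s4',230,120,430,320,3.5)
E
```

```text
[0.42337983 0.2774736  0.25138538] [-1.56211658 -0.16976858  0.15819548] 9.95 [0.5906698  0.407689   0.60429093]
```

View pics/w4_c0_0.png

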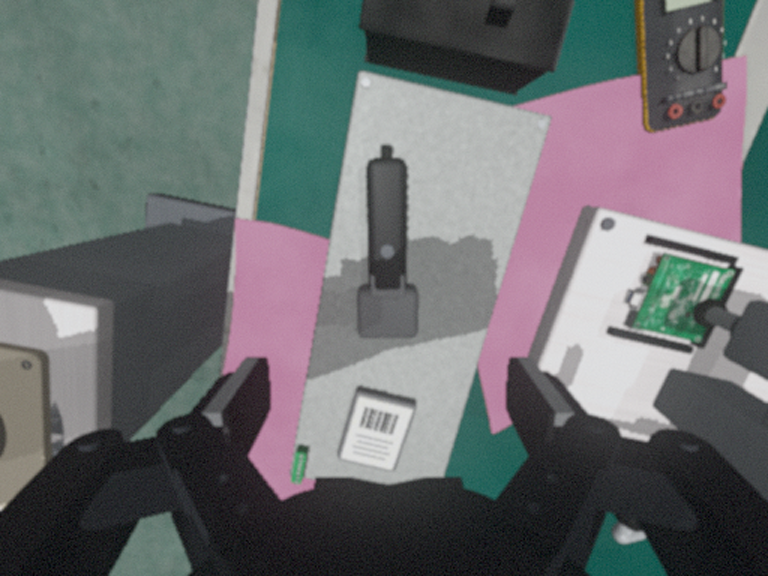

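View pics/s4_c230_120.png

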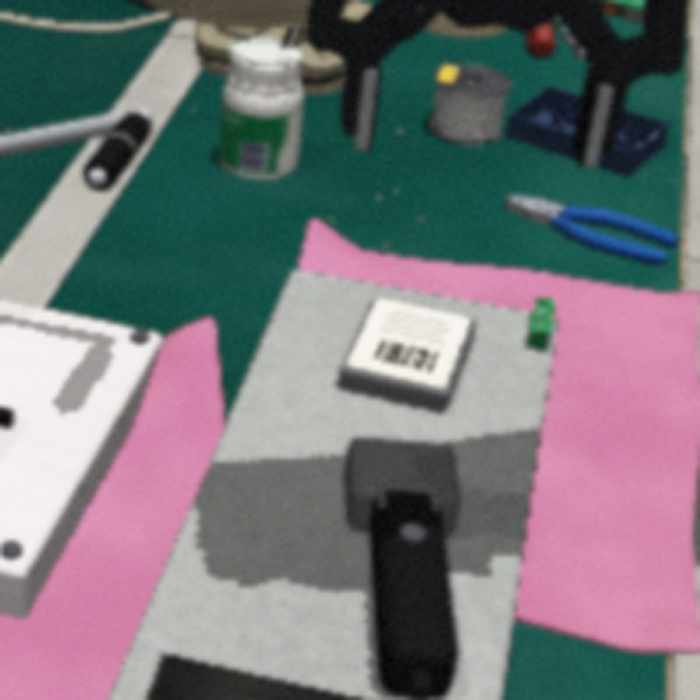

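```bash
python3 - <<'E'
from h import *
np.set_printoptions(precision=4,suppress=True)
P=lambda x,y:('scene0',(130+(x+.5)/5-.5,130+(y+.5)/5-.5))
Q=lambda x,y:('side0',(110+(x+.5)/4-.5,130+(y+.5)/4-.5))
for n,a,b in [('frontR',(355,325),(412,220)),('frontL',(282,380),(360,270)),('rear top right',(432,158),(398,110)),('post top',(285,288),(355,183)),('discbolt',(472,140),None)]:
    if b: print(n,tri([P(*a),Q(*b)]))
s=snap('scene','c4'); crop('c4',120,100,300,260,4)
c=np.array([.7115,.2458]); ex=np.array([.9995,-.0305]); ey=np.array([.0305,.9995])
print('pivot',c+.03*ex-.045*ey, 'sleeve rest',c+(.03-.1393)*ex-.045*ey,'3clk',c+(.03-.1492)*ex-.045*ey)
E
```

```text
frontR (array([0.6678, 0.2777, 0.1688]), array([0.0002]))
frontL (array([0.675 , 0.3138, 0.1622]), array([0.0016]))
rear top right (array([0.7144, 0.185 , 0.169 ]), array([0.0007]))
post top (array([0.6846, 0.2965, 0.1936]), array([0.0005]))
pivot [0.7401 0.1999] sleeve rest [0.6009 0.2042] 3clk [0.591  0.2045]
```

View pics/c4_c120_100.png

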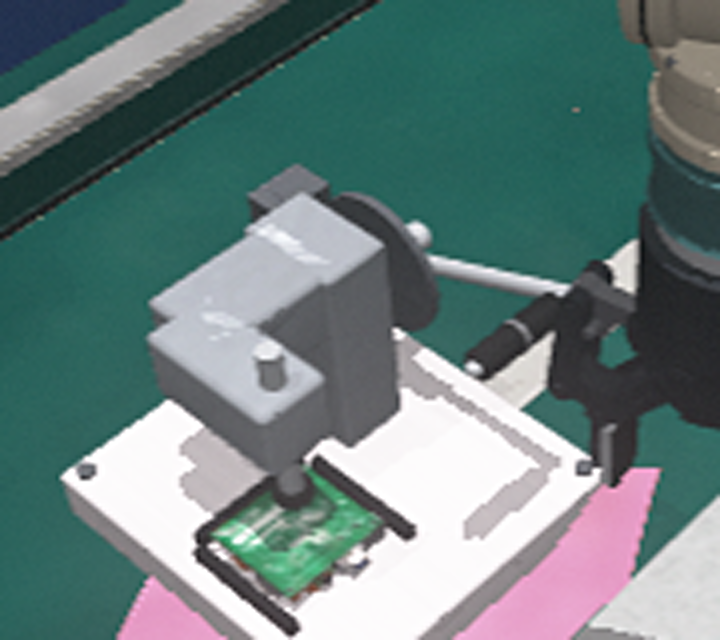

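```bash
python3 - <<'E'
from h import *
s=env.read_state(); print(s['tool_pos'],s['tcp_rot'],s['t'],s['contact_force'])
E
```

```text
[0.42230355 0.27734472 0.24774957] [-1.56332566 -0.16705354  0.16164318] 10.1 [-0.50488234 -0.46490337 -0.6486013 ]
```

Request:
move_arm --targets "20 -10 5 0 0 -2 1;55 -25 10 0 0 -5 1;95 -42 10 0 0 -8 1;135 -58 10 0 0 -11 1;165 -68 10 0 0 -13 1;177 -72 5 0 0 -13.7 1;179.5 -72.5 0 0 0 -13.7 1;179.5 -72.5 0 0 0 -13.7 1;179.5 -72.5 0 0 0 -13.7 1"

```text
t: 11.0
tool_pos: [0.599, 0.205, 0.2451]
tcp_rot: [-1.571, 0.024, -0.02]
contact_force: [0.1, 0.2, 1.1]
gripper_width: 0.0857
```

```bash
python3 - <<'E'
from h import *
s=snap('wrist','w5'); print(s['tool_pos'],s['tcp_rot'],s['t'],s['contact_force'])
snap('side','s5'); snap('scene','c5')
crop('w5',0,0,512,384,1.5);crop('s5',150,80,330,240,4);crop('c5',150,60,330,220,4)
print(proj('w5',[.601,.2045,.186]),proj('s5',[.601,.2045,.186]),proj('c5',[.601,.2045,.186]))
E
```

```text
[0.59901728 0.20503521 0.24508394] [-1.5710372   0.02435791 -0.0199965 ] 11.0 [0.13293201 0.23022445 1.10482199]
[260.74015771 212.79166708] [263.13428537 163.07008118] [248.71769702 184.15877837]
```

View pics/w5_c0_0.png

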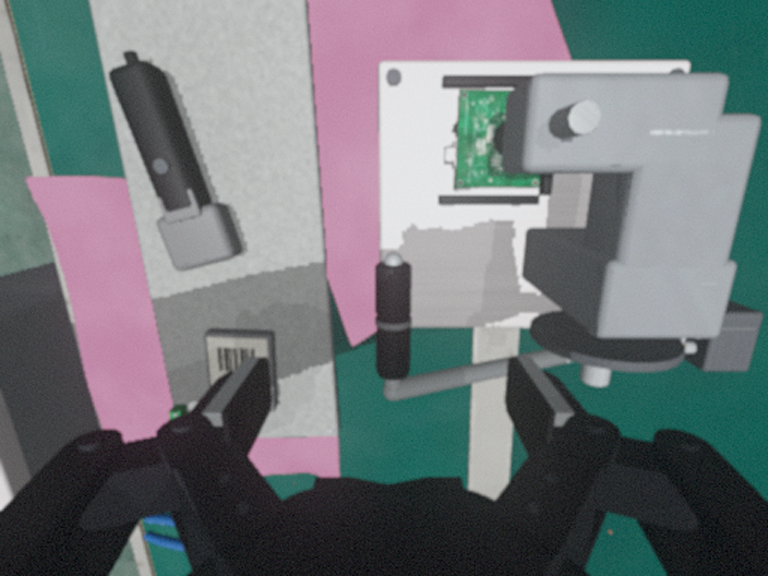

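View pics/s5_c150_80.png

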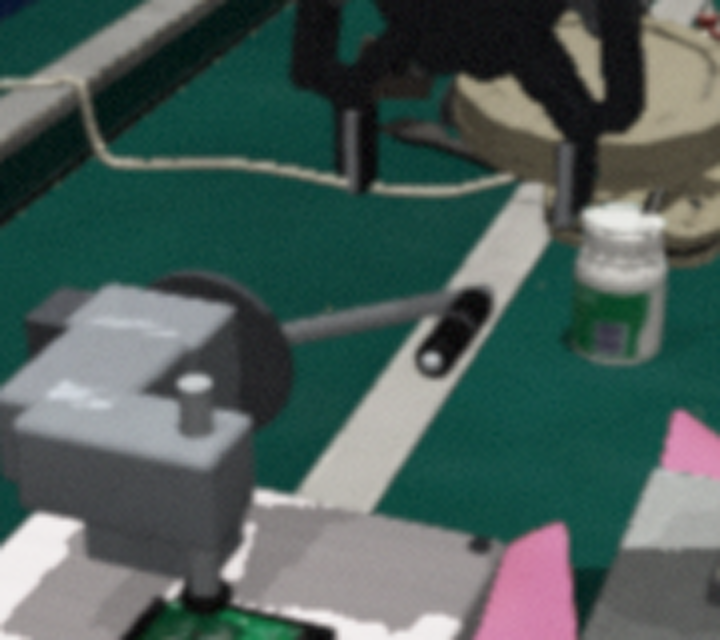

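View pics/c5_c150_60.png

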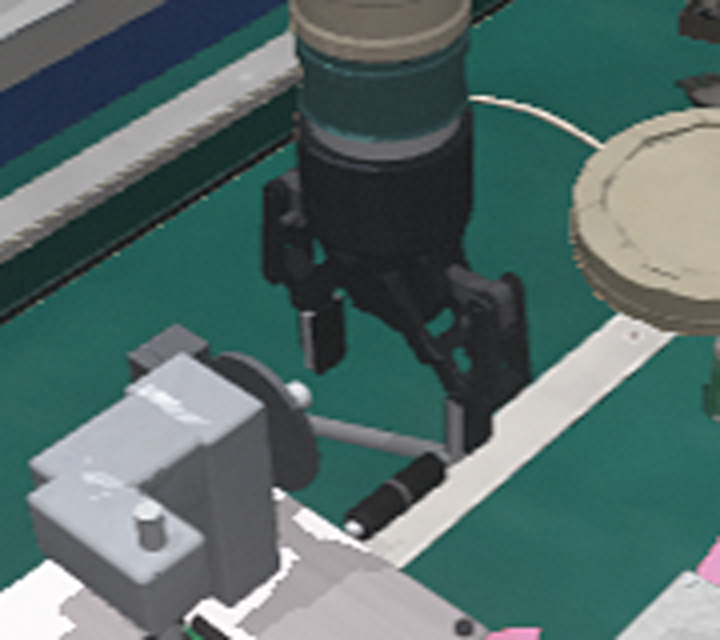

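Request:
move_arm --targets "2 0 -20 0 0 0 1;2 0 -40 0 0 0 1;2 0 -55 0 0 0 1;2 0 -63 0 0 0 1;2 0 -67 0 0 0 1;2 0 -67 0 0 0 1;2 0 -67 0 0 0 0.4;2 0 -67 0 0 0 0.4;2 0 -67 0 0 0 0.4" --squeeze 30

```text
t: 12.05
tool_pos: [0.6035, 0.2046, 0.1798]
tcp_rot: [-1.57, 0.022, -0.024]
contact_force: [-0.8, -0.8, -0.5]
gripper_width: 0.0441
```

```bash
python3 - <<'E'
from h import *
s=snap('wrist','w6'); print(s['tool_pos'],s['tcp_rot'],s['t'],s['contact_force'],s['gripper_width'])
snap('side','s6')
crop('w6',120,120,400,330,2.8);crop('s6',150,80,330,240,4)
E
```

```text
[0.60354505 0.20458178 0.17983372] [-1.57031694  0.02224827 -0.02445423] 12.05 [-0.76951401 -0.83418056 -0.54509474] 0.04411283202542597
```

View pics/w6_c120_120.png

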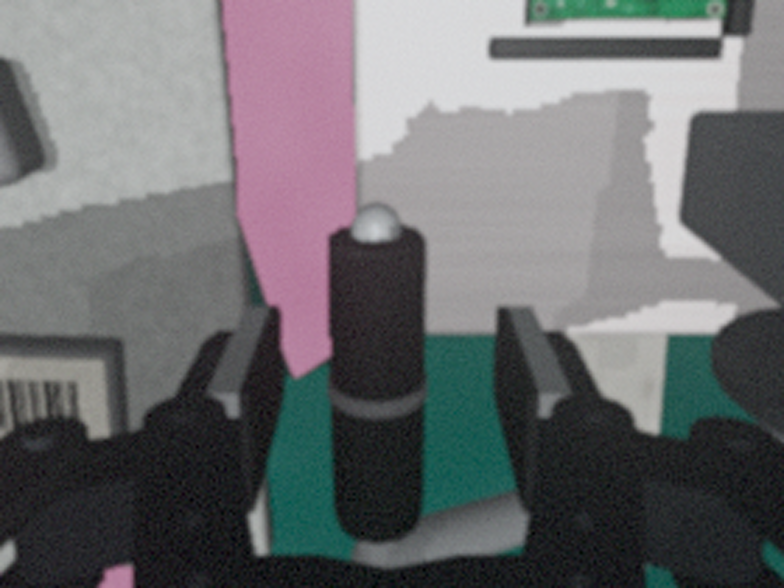

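View pics/s6_c150_80.png

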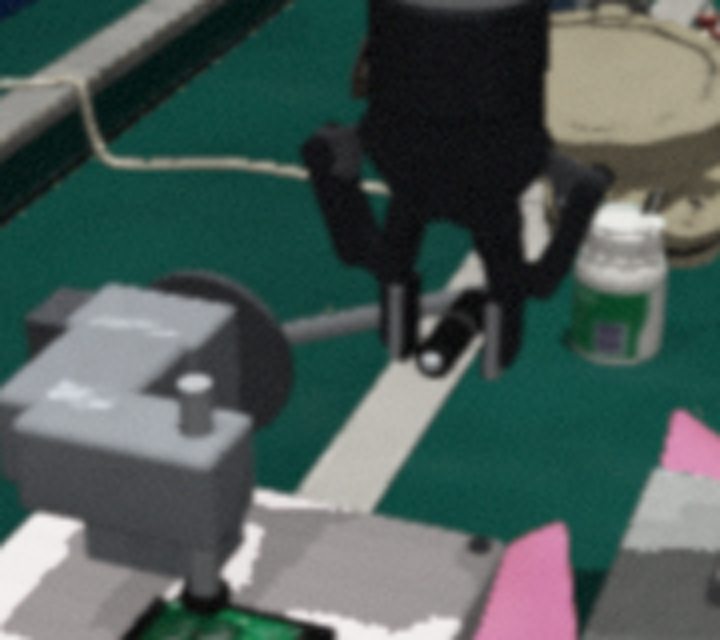

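Request:
move_arm --targets "-2 0 -1 0 0 0 0.4;-2 0 -1 0 0 0 0.3;-2 0 -1 0 0 0 0;-2 0 -1 0 0 0 0;-2 0 -1 0 0 0 0;-2 0 -1 0 0 0 0;-2 0 -1 0 0 0 0;-2 0 -1 0 0 0 0" --squeeze 35

```text
t: 12.95
tool_pos: [0.6013, 0.2045, 0.1781]
tcp_rot: [-1.571, 0.023, -0.024]
contact_force: [1.3, 0.3, -0.6]
gripper_width: 0.0169
```

```bash
python3 - <<'E'
from h import *
s=snap('wrist','w7'); print(s['tool_pos'],s['tcp_rot'],s['t'],s['contact_force'],s['gripper_width'])
crop('w7',120,120,400,330,2.8)
for th in np.arange(0,.61,.04): print(round(th,2), np.round([-150*(np.cos(.38-th)-np.cos(.38)),150*(np.sin(.38-th)-np.sin(.38))],1))
E
```

```text
[0.60130839 0.20445546 0.17809439] [-1.57072389  0.0228947  -0.02382254] 12.95 [ 1.25758923  0.3158673  -0.64137091] 0.01691088789209359
0.0 [-0.  0.]
0.04 [-2.1 -5.6]
0.08 [ -4.  -11.3]
0.12 [ -5.7 -17.1]
0.16 [ -7.1 -22.9]
0.2 [ -8.3 -28.8]
0.24 [ -9.2 -34.7]
0.28 [-10.  -40.7]
0.32 [-10.4 -46.6]
0.36 [-10.7 -52.6]
0.4 [-10.7 -58.6]
0.44 [-10.4 -64.6]
0.48 [-10.  -70.6]
0.52 [ -9.2 -76.6]
0.56 [ -8.3 -82.5]
0.6 [ -7.1 -88.4]
```

View pics/w7_c120_120.png

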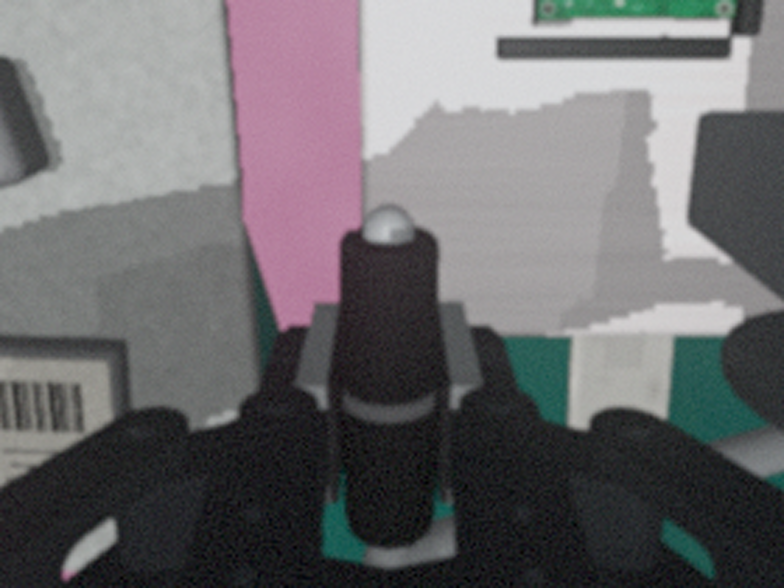

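Request:
move_arm --targets "-1 0 -2.8 0 0 0 0;-2 0 -5.6 0 0 0 0;-2 0 -5.6 0 0 0 0"

```text
t: 13.3
tool_pos: [0.5999, 0.2046, 0.1742]
tcp_rot: [-1.57, 0.021, -0.026]
contact_force: [-0.9, -0.9, 7.2]
gripper_width: 0.0168
```

Request:
move_arm --targets "-1 0 -2.8 0 0 0 0;-2 0 -5.7 0 0 0 0;-2 0 -5.7 0 0 0 0"

```text
t: 13.6
tool_pos: [0.5977, 0.2046, 0.1679]
tcp_rot: [-1.57, 0.022, -0.025]
contact_force: [0.6, -0.4, 5.5]
gripper_width: 0.0168
```

Request:
move_arm --targets "-1 0 -3 0 0 0 0;-1.7 0 -5.8 0 0 0 0;-1.7 0 -5.8 0 0 0 0"

```text
t: 13.9
tool_pos: [0.5955, 0.2046, 0.1607]
tcp_rot: [-1.57, 0.023, -0.024]
contact_force: [1.1, 0.3, 3.2]
gripper_width: 0.0163
```

Request:
move_arm --targets "-0.7 0 -3 0 0 0 0;-1.1 0 -4.5 0 0 0 0;-1.1 0 -4.5 0 0 0 0"

```text
t: 14.2
tool_pos: [0.5944, 0.2046, 0.1561]
tcp_rot: [-1.57, 0.023, -0.024]
contact_force: [2.4, 0.7, 1.5]
gripper_width: 0.0169
```

Request:
move_arm --targets "-0.5 0 -2 0 0 0 0;-1 0 -4 0 0 0 0;-1 0 -4 0 0 0 0"

```text
t: 14.5
tool_pos: [0.5938, 0.2047, 0.1533]
tcp_rot: [-1.57, 0.022, -0.025]
contact_force: [2.2, 0.5, 6.5]
gripper_width: 0.0168
```

Request:
move_arm --targets "-0.6 0 -3 0 0 0 0;-1 0 -5.6 0 0 0 0;-1 0 -5.6 0 0 0 0"

```text
t: 14.8
tool_pos: [0.5927, 0.2047, 0.1476]
tcp_rot: [-1.57, 0.022, -0.024]
contact_force: [1.3, -0.4, 6.4]
gripper_width: 0.0169
```

Request:
move_arm --targets "-0.4 0 -3 0 0 0 0;-0.9 0 -6 0 0 0 0;-0.9 0 -6 0 0 0 0"

```text
t: 15.1
tool_pos: [0.5917, 0.2047, 0.1411]
tcp_rot: [-1.57, 0.022, -0.024]
contact_force: [2.1, 1.1, 4.8]
gripper_width: 0.0167
```

Request:
move_arm --targets "-0.3 0 -3 0 0 0 0;-0.5 0 -5 0 0 0 0;-0.5 0 -5 0 0 0 0"

```text
t: 15.4
tool_pos: [0.5911, 0.2047, 0.1355]
tcp_rot: [-1.57, 0.023, -0.024]
contact_force: [4.2, 1.1, 3.5]
gripper_width: 0.0165
```

Request:
move_arm --targets "-0.2 0 -2.5 0 0 0 0;-0.4 0 -5 0 0 0 0;-0.4 0 -5 0 0 0 0"

```text
t: 15.7
tool_pos: [0.5908, 0.2047, 0.131]
tcp_rot: [-1.57, 0.023, -0.024]
contact_force: [3.6, 0.7, 4.7]
gripper_width: 0.0169
```

Request:
move_arm --targets "0 0 -1.5 0 0 0 0;0 0 -3 0 0 0 0;0 0 -3 0 0 0 0"

```text
t: 16.0
tool_pos: [0.5907, 0.2047, 0.1288]
tcp_rot: [-1.57, 0.022, -0.024]
contact_force: [0.9, 1.6, 9.1]
gripper_width: 0.0166
```

Request:
move_arm --targets "-0.1 0 -3 0 0 0 0;-0.1 0 -6 0 0 0 0;-0.1 0 -6 0 0 0 0"

```text
t: 16.3
tool_pos: [0.5905, 0.2047, 0.1223]
tcp_rot: [-1.57, 0.023, -0.024]
contact_force: [2.7, 0.4, 7.0]
gripper_width: 0.0169
```

Request:
move_arm --targets "0.1 0 -3 0 0 0 0;0.1 0 -6 0 0 0 0;0.1 0 -6 0 0 0 0"

```text
t: 16.6
tool_pos: [0.5907, 0.2047, 0.1159]
tcp_rot: [-1.57, 0.023, -0.024]
contact_force: [2.4, 1.2, 5.0]
gripper_width: 0.0166
```

Request:
move_arm --targets "0.2 0 -2 0 0 0 0;0.4 0 -4 0 0 0 0;0.4 0 -4 0 0 0 0"

```text
t: 16.9
tool_pos: [0.5909, 0.2047, 0.1117]
tcp_rot: [-1.57, 0.023, -0.023]
contact_force: [2.8, 2.0, 4.1]
gripper_width: 0.0165
```

Request:
move_arm --targets "0.2 0 -1.5 0 0 0 0;0.3 0 -3 0 0 0 0;0.3 0 -3 0 0 0 0"

```text
t: 17.2
tool_pos: [0.5911, 0.2047, 0.1087]
tcp_rot: [-1.57, 0.023, -0.023]
contact_force: [3.9, 2.1, 4.4]
gripper_width: 0.0168
```

Request:
move_arm --targets "0.2 0 -1.5 0 0 0 0;0.2 0 -1.5 0 0 0 0"

```text
t: 17.4
tool_pos: [0.5913, 0.2046, 0.1075]
tcp_rot: [-1.57, 0.023, -0.023]
contact_force: [1.9, 2.4, 6.3]
gripper_width: 0.0169
```

Request:
move_arm --targets "0.2 0 -1.5 0 0 0 0;0.2 0 -1.5 0 0 0 0"

```text
t: 17.6
tool_pos: [0.5915, 0.2047, 0.1064]
tcp_rot: [-1.57, 0.023, -0.023]
contact_force: [1.0, 1.7, 8.3]
gripper_width: 0.0167
```

Request:
move_arm --targets "0.2 0 -1.5 0 0 0 0;0.4 0 -3 0 0 0 0;0.4 0 -3 0 0 0 0;0.4 0 -3 0 0 0 0;0.4 0 -3 0 0 0 0;0.4 0 -3 0 0 0 0"

```text
t: 18.2
tool_pos: [0.5917, 0.2047, 0.1038]
tcp_rot: [-1.57, 0.023, -0.023]
contact_force: [0.3, 1.7, 9.4]
gripper_width: 0.0171
```

```bash
python3 - <<'E'
from h import *
for n,t in [('side','s8'),('scene','c8'),('wrist','w8')]:
    s=snap(n,t); print(s['tool_pos'],s['t'],s['contact_force'],s['gripper_width'])
crop('s8',150,80,430,320,2.8);crop('c8',150,60,430,270,2.8)
crop('w8',120,120,400,330,2.8)
E
```

```text
[0.59168356 0.20465584 0.10382653] 18.2 [0.30493338 1.6903748  9.39499902] 0.017123810095747257
[0.59167645 0.20466558 0.10383309] 18.25 [0.90706729 2.15842446 9.55126633] 0.01685387961227562
[0.5916873  0.20466368 0.1038541 ] 18.3 [-0.20118659  2.12221662  9.09678419] 0.016845332042901014
```

View pics/s8_c150_80.png

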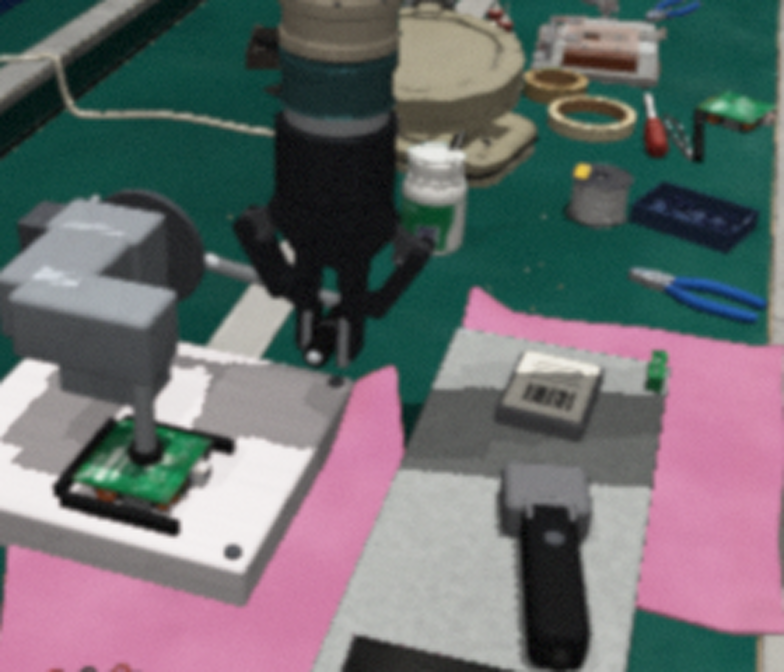

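View pics/w8_c120_120.png

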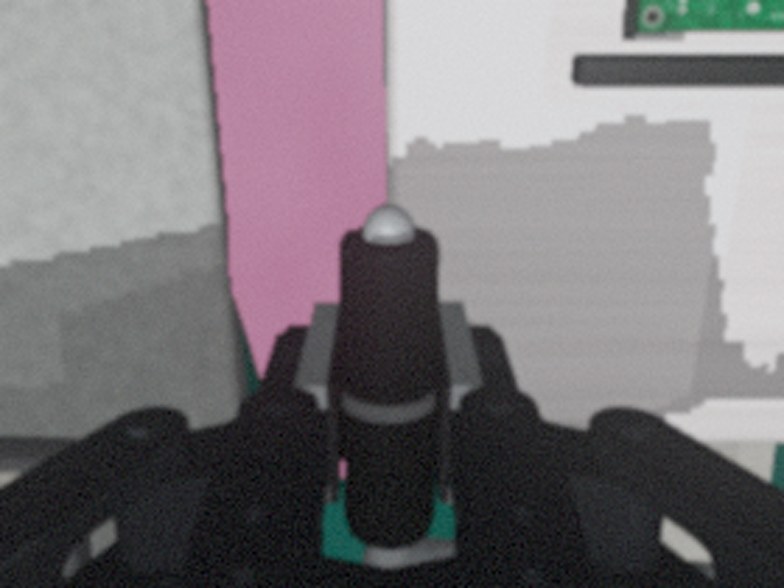

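```bash
python3 -c "
from h import *
print(env.sign_off()); s=env.read_state(); print(s['t'],s['tool_pos'],s['contact_force'])"
```

```text
the job is handed in; nothing more can be done
None
the job is handed in; nothing more can be done
```

The job is done and handed in at about 18 s of the 72 s allowed. The arm is still gripping the press lever past its third click. Sign-off reports no verdict, and the state could not be read after it, so my last readings are from just before.

- **Scan:** I held the reader level with its window about 100 mm above the bar code for about 2.9 s. The pose did not change between readings. By my camera measurements the window was within 1–2 mm of the centre of the code.
- **Laying it back:** I put the reader back in its original spot on the work board. The camera pictures show it lying flat and clear of the card.
- **Press:** I gripped the sleeve and lowered it along its arc. The force stepped up three times, at tool heights of about 155, 131 and 108 mm, which fits the 24 mm notch spacing.
- **Final hold:** The handle is down 74 mm, which puts the lever at about 0.505 rad, between notch 3 (0.48) and notch 4 (0.64). The upward force was a steady 9 N or so, slightly above the quoted 6 to 9 N. The sleeve sat in the same place in the wrist picture before and after, so it did not slip.

No check failed. The force dips before clicks 2 and 3 looked shallower than described, about 3.5–4 N at my sampled points. I therefore counted clicks by height and force steps together.

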